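Spring check of two tilting mirror mounts

ROBOT

A 6-joint arm with a two-finger parallel gripper is mounted at the origin on the work surface. World frame = base frame: x ahead of the robot, y to its left, z up, the work surface at z = 0. Lengths are in m, angles in rad, forces in N, time in s.
With the tool pointing down it reaches from about 0.375 to 0.975 m from the base axis. Payload 3.8 kg.
Tool frame: the origin (TCP) lies at the very end of the fingers, on their centre line; the grasp point (between the pads) lies 19 mm behind it (bot.pinch_z is the distance from the TCP to the grasp point, in m); x points along the fingers, y is the direction in which the jaws open and shut, and the axes are right-handed (so a half turn about x gives the same grasp; the last joint's range is limited). The gripper opens to 85 mm and grips with 20 to 120 N. Pads are 22 mm wide; open, the fingers measure 114 mm over their backs; the gripper's body (76 mm by 85 mm) begins 54 mm behind the grasp point. The pads swing forward as they close: fully open they stand 13 mm farther back than shut.
Start: joints at [-1.155, 0.264, 1.604, -0, 1.274, -0.037], TCP at [0.295, -0.607, 0.231] pointing down, gripper open.
Joint ranges: [-2.63, 2.63], [-0.94, 2.18], [0.31, 2.57], [-1.31, 4.45], [0, 2.66], [-2.55, 2.55]. Speed limits (rad/s): [2.57, 2.57, 3.14, 3.14, 3.14, 3.14].

INTERFACE

Orientations are given as a rotation vector (axis times angle).
In Python, from workcell import monitor, imaging, finish_job, bot gives the robot as it stands.
- The arm moves only by the tool jog_arm, never from a script. Its argument "rows" is a list of rows, each a list of 7 numbers: the shift along the tool's x, y, z in m, then the turn, a rotation vector about the tool's x, y, z in rad, then the opening in per cent of the stroke, from 0 (shut) to 100 (fully open). A call has 1 to 20 rows; each row is the pose to reach, as a shift and turn from the pose measured when the call began, along the tool's axes at that moment; what a row does not reach only later rows make up. A row lasts 1/10 s, in which the tool goes at most 50 mm and 8.59 degrees, less where a joint would pass 70% of its speed; a pose out of reach is approached as far as the arm can. A call with a gripper value outside its range is refused whole. The fingers move at their own pace and stop on an object; "force" is the grip in N (left out, the last holds). Time passes only in rows, so rows that repeat a pose let the fingers close. It gives the time, the measured TCP pose, the force and the opening at its end, in the units of the state.
- monitor.read_state(): the state, without advancing time (a new reading comes with each control period).
- imaging.read_camera(name): name is "scene" or "top"; returns the picture (420x560x3 uint8, blue, green, red); there is no depth.
- imaging.camera_params(name): a dict with "fx", "fy", "cx", "cy" (pixels), "T" (4x4, takes a point from camera to world coordinates). Camera axes: x right, y down, z forward; pixel columns grow to the right and rows downward; lengths in m; the calibration is good to about 2 mm. A picture is of the moment at which its call begins. camera_params takes no time and is no camera call.
- finish_job(): hands the job in, once; it reports no verdict.
The state is a dict: "time": time; "q": joint angles; "joint_vel": joint speeds; "joint_torque": joint torques, N m; "tool_pos": TCP position; "tcp_rot": TCP orientation; "wrist_force": force on the tool from outside, world axes, zero at the start; "torque": the same for the moment, N m; "width": opening from 0.0 (shut) to 1.0 (fully open).
Only numpy, scipy, OpenCV 4.12 (cv2) and the standard library are available. Lean on these libraries where they do the work, as an engineer would, in place of code of your own. Each camera call takes 0.05 s, during which the arm holds its last target. There are 200 camera calls.

TASK

Check the return springs of the two mirror mounts on the drawing table: first on the larger mount, then on the smaller one, press the spring-backed corner down on its thumb pad with a fingertip until the pointer is level with the mark on the scale, keep it there for about a second, and let it spring fully back. Do not press noticeably past the mark. Nothing is to be picked up or pushed about: the mounts, their marks and everything else on the table stay where they are.

Things in the scene. Friction and masses are not known exactly. Their poses are not given: they have to be found in the camera images.
- large: the larger mirror mount, loose, 0.86 kg: 140 mm square base 12 mm thick, above it a dark 140 mm square tilt plate (8 mm thick, middle 56 mm up) with a 84 mm round mirror. Origin: centre of the base's underside; z up; x points along the diagonal to the spring-backed corner, away from the robot at yaw 0 (+-0.7 rad). A 20 mm wide scale blade stands at x = 129 mm, top 78 mm up
- large_plate (a joint): tilt of its plate about the mount's y axis, the level line through its side corners, 56 mm up: 0 = level, at rest; grows as the spring-backed corner goes down; end stop 0.33 rad. The spring gives 1.2 N at the pad at the start, 6.2 N at 0.2 rad, and brings the plate back level when let go
- large_pad (a point): centre of the top of the round brass thumb pad (22 mm across, 5 mm high) on the spring-backed corner, 80 mm from the tilt axis, 65 mm above the table at rest: the place to press, straight down
- large_pointer (a point): middle of the pointer, a thin level steel crossbar (36 mm long, 3 mm thick) on the plate, 122 mm from the tilt axis, 42 mm beyond the pad, in front of the scale blade; 56 mm above the table at rest. It goes down 1.52 times as far as the pad
- large_mark (a point): middle of the scale mark, a dark level bar (46 mm long, 4 mm high) across the scale blade, 7 mm beyond the pointer and 12 to 26 mm below it at rest, differing from run to run. The pointer is at the mark when both are at the same height
- small: the smaller mirror mount, loose, 0.86 kg: 105 mm square base 12 mm thick, above it a dark 105 mm square tilt plate (8 mm thick, middle 56 mm up) with a 56 mm round mirror. Origin: centre of the base's underside; z up; x points along the diagonal to the spring-backed corner, away from the robot at yaw 0 (+-0.7 rad). A 20 mm wide scale blade stands at x = 105 mm, top 78 mm up
- small_plate (a joint): tilt of its plate about the mount's y axis, the level line through its side corners, 56 mm up: 0 = level, at rest; grows as the spring-backed corner goes down; end stop 0.33 rad. The spring gives 1.0 N at the pad at the start, 4.9 N at 0.2 rad, and brings the plate back level when let go
- small_pad (a point): centre of the top of the round brass thumb pad (22 mm across, 5 mm high) on the spring-backed corner, 56 mm from the tilt axis, 65 mm above the table at rest: the place to press, straight down
- small_pointer (a point): middle of the pointer, a thin level steel crossbar (36 mm long, 3 mm thick) on the plate, 98 mm from the tilt axis, 42 mm beyond the pad, in front of the scale blade; 56 mm above the table at rest. It goes down 1.75 times as far as the pad
- small_mark (a point): middle of the scale mark, a dark level bar (46 mm long, 4 mm high) across the scale blade, 7 mm beyond the pointer and 12 to 20 mm below it at rest, differing from run to run. The pointer is at the mark when both are at the same height
- paint_bottle: upright green paint bottle with a black cap, 32 mm across, 85 mm tall, between the two mounts. Origin: centre of its underside. Loose; to be left alone
- paint_jar: squat paint jar, 60 mm across, 60 mm tall, at the left. Origin: centre of its underside. Loose; to be left alone
- donkey: little grey donkey figure, about 65 mm long, 20 mm wide, 77 mm tall, between the mounts on their far side. Origin: centre of its underside. Loose; to be left alone
- eraser: white eraser 45 x 22 x 14 mm, at the right. Origin: centre of its underside. Loose; to be left alone
- jar_lid: loose white round lid, 42 mm across, 9 mm thick, between the two mounts. Origin: centre of its underside. Loose; to be left alone
- pencil: short black pencil, 110 mm long, 7.5 mm thick, lying at the right. Origin: centre of its underside. Loose; to be left alone
- paint_tube: closed metal paint tube, 130 mm long, 44 mm wide, 18 mm thick, lying beyond the mounts. Origin: centre of its underside. Loose; to be left alone
Mind the look-alikes: they are no part of the job. What is shaped like the large but purple or red is not meant.

How it is judged:
On the way, in this order (a step that is already met when the one before it is completed fails the run):
1. a finger presses the larger mount's pad and its pointer stays level with its mark (within 3.5 mm) for 0.4 s (z of large_pointer in the frame of large_mark between -0.0035 and 0.0035 m and contact force between the fingers and large above 0.5 N), for 0.4 s.
2. the larger mount is let go and its plate springs back level (value of joint large_plate below 0.02 rad and contact force between each of the arm, the fingers and large below 0.2 N), for 0.1 s.
3. a finger presses the smaller mount's pad and its pointer stays level with its mark (within 3.5 mm) for 0.4 s (z of small_pointer in the frame of small_mark between -0.0035 and 0.0035 m and contact force between the fingers and small above 0.5 N), for 0.4 s.
4. the smaller mount is let go and its plate springs back level (value of joint small_plate below 0.02 rad and contact force between each of the arm, the fingers and small below 0.2 N), for 0.1 s.
At the end, for the whole second after the job is handed in: Both plates are back level (tilt under 0.02 rad) and untouched, both mounts at rest within 12 mm of where they stood, and every other thing within 20 mm of where it stood (all of step 2 and all of step 4 and distance of each of large, small from where it was at the start of the episode below 0.012 m and distance of each of paint_bottle, paint_jar, donkey, eraser, jar_lid, pencil, paint_tube from where it was at the start of the episode below 0.02 m and linear speed of each of large, small below 0.02 m/s).
It fails at once if the larger mount's pointer is pressed more than 8 mm past its mark (z of large_pointer in the frame of large_mark below -0.008 m).
It fails at once if the smaller mount's pointer is pressed more than 8 mm past its mark (z of small_pointer in the frame of small_mark below -0.008 m).
It fails at once if the larger mount or its mark is pushed away (over 12 mm) or lifted (over 8 mm) (distance of any of large, large_mark from where it was at the start of the episode above 0.012 m or height (world z) of large above 0.008 m).
It fails at once if the smaller mount or its mark is pushed away (over 12 mm) or lifted (over 8 mm) (distance of any of small, small_mark from where it was at the start of the episode above 0.012 m or height (world z) of small above 0.008 m).
It fails at once if another thing on the table is moved more than 20 mm (not (distance of each of paint_bottle, paint_jar, donkey, eraser, jar_lid, pencil, paint_tube from where it was at the start of the episode below 0.02 m)).
It also fails if it takes over 51 s, if anything falls off the work surface, if the arm or the gripper's body presses on something with over 40 N, if the wrist force passes 120 N, or if a joint passes its speed limit or range.

## Working session

There is one attempt and no reset: what is moved stays moved. The work goes in short steps, Python scripts to look and compute and a tool call to move; the robot and the scene stay as the last step left them, time stands still between calls to the robot, and variables do not carry over. Pictures are saved under pics/ and viewed, about 8 in all and at most 12, crops included, and the job is handed in when it is done.

Besides the shell and the picture viewer there is one more tool, called after ">>>" as name(argument=value, ...) on one line, values as JSON. jog_arm: Moves the arm, as the interface text tells. Its arguments: {"type":"object","properties":{"rows":{"type":"array","items":{"type":"array","items":{"type":"number"}}},"force":{"type":"number"}},"required":["rows"]}

```bash
mkdir -p pics; ls; python3 - <<'E'
from workcell import monitor, imaging, bot
import cv2
for n in("scene","top"):
    im=imaging.read_camera(n); cv2.imwrite(f"pics/{n}0.png",im)
    p=imaging.camera_params(n); print(n,p)
    cv2.imwrite(f"pics/{n}0b.png",cv2.resize(im,(784,588),interpolation=cv2.INTER_CUBIC))
print(monitor.read_state())
E
```

```text
pics
scene {'fx': 482.9284711431449, 'fy': 482.9284711431449, 'cx': 281.99483784396216, 'cy': 199.35754925915626, 'T': array([[ 0.885604  ,  0.25623707, -0.38736046,  0.9478252 ],
       [ 0.46435614, -0.50446264,  0.727936  , -0.85819983],
       [-0.00888469, -0.82453624, -0.56573939,  0.75135011],
       [ 0.        ,  0.        ,  0.        ,  1.        ]])}
top {'fx': 423.6588775046295, 'fy': 423.6588775046295, 'cx': 279.5988659460408, 'cy': 207.67555683783297, 'T': array([[-0.01651514, -0.98164716,  0.18998977,  0.28680216],
       [-0.99972433,  0.01304043, -0.01952463,  0.01174745],
       [ 0.01668875, -0.19025984, -0.98159191,  1.23085698],
       [ 0.        ,  0.        ,  0.        ,  1.        ]])}
{'time': 0.1, 'q': array([-1.15487638e+00,  2.64678978e-01,  1.60524422e+00, -1.02757646e-05,
        1.27370370e+00, -3.69042708e-02]), 'joint_vel': array([ 0.00153637, -0.0018399 , -0.00285091, -0.0014963 , -0.00026523,
        0.00161399]), 'joint_torque': array([ 6.79843615e-04, -5.16705322e+01, -3.68590379e+01, -6.82872314e-05,
        6.27639267e-03, -4.44943240e-06]), 'tool_pos': array([ 0.29504142, -0.60636612,  0.23008208]), 'tcp_rot': array([ 1.97041217,  0.45602096, -1.97120668]), 'wrist_force': array([ 1.16650348, -0.11581474,  0.96052279]), 'torque': array([-0.00910773, -0.01381471, -0.01164209]), 'width': 1.0007798731940531}
```

View pics/scene0b.png

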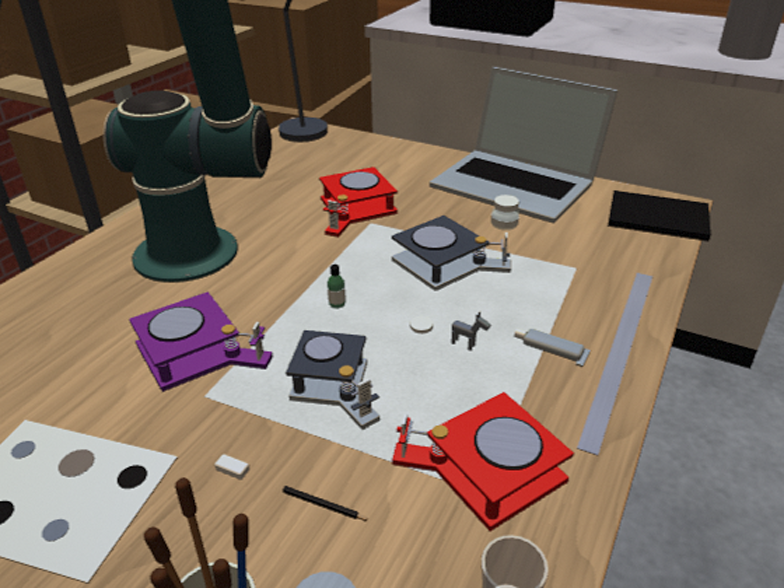

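View pics/top0b.png

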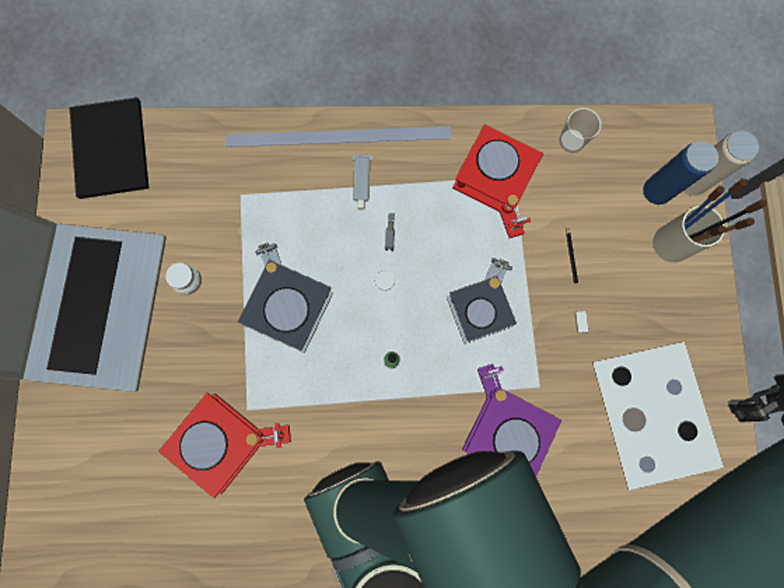

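The larger dark mount is at about (285,309) in the top view with its pad at (271,267). The smaller one is at (481,312) with its pad at (494,283). The red and purple mounts are decoys. I'll crop in on the scales and segment the pads.

```bash
cat > h.py <<'E'
import numpy as np, cv2
from workcell import imaging
def ray(n,uv):
    p=imaging.camera_params(n);T=p["T"]
    d=T[:3,:3]@np.array([(uv[0]-p["cx"])/p["fx"],(uv[1]-p["cy"])/p["fy"],1]);return T[:3,3],d
def atz(n,uv,z):
    o,d=ray(n,uv);return o+d*(z-o[2])/d[2]
def proj(n,P):
    p=imaging.camera_params(n);T=p["T"];c=T[:3,:3].T@(np.asarray(P)-T[:3,3])
    return np.array([p["fx"]*c[0]/c[2]+p["cx"],p["fy"]*c[1]/c[2]+p["cy"]])
def brass(im):
    h=cv2.cvtColor(im,cv2.COLOR_BGR2HSV)
    m=cv2.inRange(h,(13,110,110),(28,255,255))
    n,l,s,c=cv2.connectedComponentsWithStats(m); return [(s[i,4],c[i]) for i in range(1,n) if s[i,4]>15 ]
E
python3 - <<'E'
from h import *
t=cv2.imread("pics/top0.png");s=cv2.imread("pics/scene0.png")
for n,im,gs in(("top",t,[(193.6,191),(353,202)]),("scene",s,[(344,171),(248,265)])):
  for a,c in brass(im):
    for i,g in enumerate(gs):
      if np.hypot(*(c-g))<8: print(n,i,a,c,atz(n,c,.065))
def crop(im,u,v,w=50,h=40,k=8): return cv2.resize(im[v:v+h,u:u+w],None,fx=k,fy=k,interpolation=cv2.INTER_CUBIC)
cv2.imwrite("pics/c1.png",np.vstack([np.hstack([crop(s,325,155,50,37),crop(s,236,258,50,37)]),np.hstack([crop(t,170,165,50,37),crop(t,335,175,50,37)])]))
E
```

```text
top 0 42 [193.45238095 190.64285714] [0.56452409 0.23032627 0.065     ]
top 1 40 [352.825 201.775] [ 0.52665743 -0.21818614  0.065     ]
scene 0 27 [343.40740741 170.44444444] [0.56309825 0.22561387 0.065     ]
scene 1 56 [246.91071429 264.17857143] [ 0.52398493 -0.22189896  0.065     ]
```

View pics/c1.png

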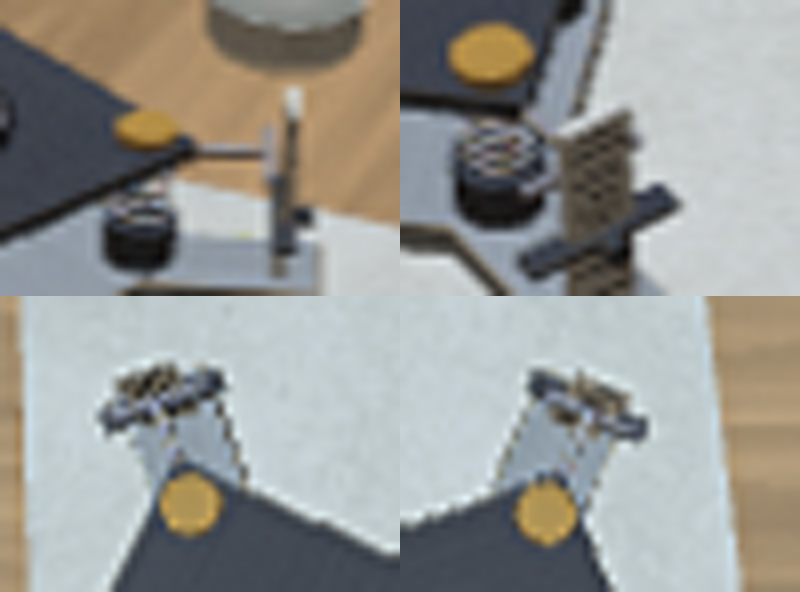

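```bash
cat >> h.py <<'E'
def W(m,l):  # mount pose (x,y,yaw), local point -> world
    c,s=np.cos(m[2]),np.sin(m[2]);l=np.asarray(l,float)
    return np.array([m[0]+c*l[0]-s*l[1],m[1]+s*l[0]+c*l[1],l[2]])
E
python3 - <<'E'
from h import *
from scipy.optimize import least_squares
t=cv2.imread("pics/top0.png");s=cv2.imread("pics/scene0.png")
D={"L":(.080,.070,(.56,.23),[("top",(193.45,190.64),0),("scene",(343.4,170.44),0)],(204,221)),
   "S":(.056,.0525,(.52,-.22),[("top",(352.8,201.8),0),("scene",(246.9,264.2),0)],(343.9,223.2))}
# mirror centroid in top via colour: bright bluish blob near guess
out={}
for k,(r,h,xy,pads,mg) in D.items():
    m=np.zeros((422,562),np.uint8);im=t.copy();_,_,m,_=cv2.floodFill(im,m,(int(mg[0]),int(mg[1])),(0,0,255),(12,)*3,(12,)*3)
    ys,xs=np.nonzero(m[1:-1,1:-1]);mc=(xs.mean(),ys.mean());area=len(xs)
    def f(v):
        e=[proj(c,W(v,(r,0,.064)))-np.array(p) for c,p,_ in pads]
        e.append(proj("top",W(v,(0,0,.063)))-np.array(mc)); return np.concatenate(e)
    R=least_squares(f,[xy[0]-r,xy[1],0]);v=R.x;out[k]=v
    print(k,area,np.round(mc,1),v.round(4),R.fun.round(2),"pad",W(v,(r,0,.065)))
    ims=[]
    for name,src in(("scene",s),):
        c=proj(name,W(v,(r+.045,0,.045))).round().astype(int)
        u0,v0=c[0]-16,c[1]-18;K=16 if 0 else 14
        a=cv2.resize(src[v0:v0+40,u0:u0+28],None,fx=K,fy=K,interpolation=cv2.INTER_CUBIC)
        print(k,"crop origin",u0,v0,"K",K)
        b=a.copy()
        def ln(p,q,col):
            P=[tuple(((proj(name,W(v,x))-(u0,v0)+.5)*K).astype(int)) for x in(p,q)];cv2.line(b,P[0],P[1],col,1)
        ln((r+.042,-.018,.056),(r+.042,.018,.056),(0,255,0))
        for d in(12,16,20,24): ln((r+.049,-.023,.056-d/1e3),(r+.049,.023,.056-d/1e3),(0,0,255))
        for y in(-.01,.01): ln((r+.049,y,.012),(r+.049,y,.078),(255,0,0))
        cv2.imwrite(f"pics/z{k}.png",np.hstack([a,b]))
np.save("pose.npy",[out["L"],out["S"]])
E
```

```text
L 671 [203.9 220.6] [0.4849 0.2019 0.3378] [ 0.71  1.51 -0.56 -0.38 -0.75 -2.1 ] pad [0.56037863 0.22841905 0.065     ]
L crop origin 343 159 K 14
S 288 [343. 223.] [ 0.4726 -0.1913 -0.4959] [-0.05  1.72  0.14 -1.11  1.03 -2.03] pad [ 0.52185349 -0.21791664  0.065     ]
S crop origin 243 264 K 14
```

View pics/zL.png

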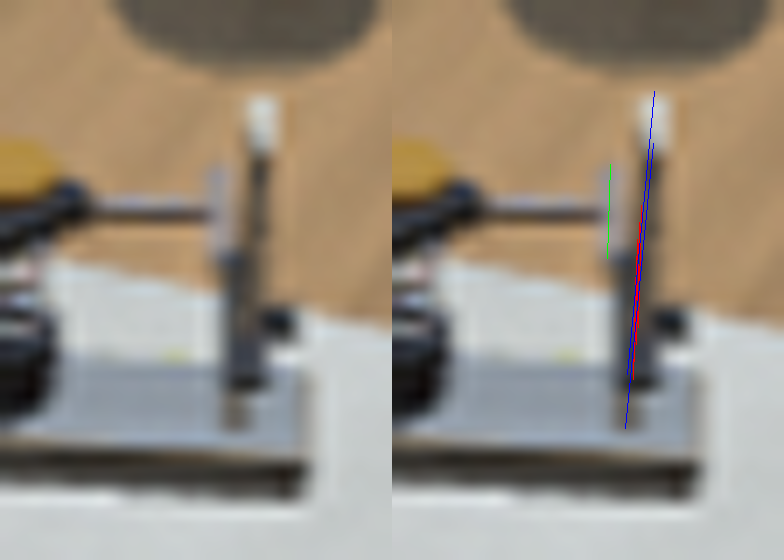

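View pics/zS.png

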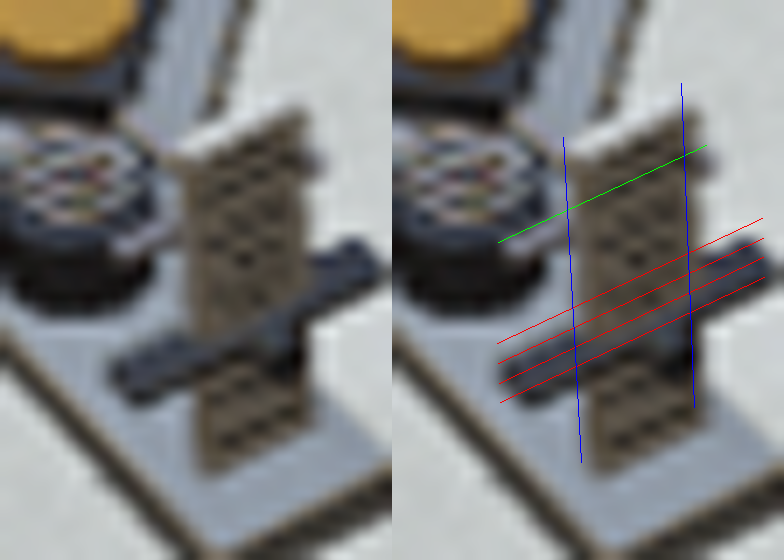

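```bash
python3 - <<'E'
from h import *
P=np.load("pose.npy")
for v,r,K in((P[0],.08,14),(P[1],.056,14)):
    for l,y,n in((.018,0,'ptr'),(.023,0,'mark')):
        for d in([0] if n=='ptr' else [12,14,16,18,20,22,24,26]):
            x=r+(.042 if n=='ptr' else .049)
            q=[proj("scene",W(v,(x,yy,.056-d/1e3)))*K for yy in(-l,0,l)]
            if d==0: q0=q[1]
            print(n,d,*[(a-q0).round() for a in q])
for v,r in((P[0],.08),(P[1],.056)):print(W(v,(r,0,0)))
E
```

```text
ptr 0 [-2. 48.] [0. 0.] [  1. -47.]
mark 12 [ 29. 116.] [31. 54.] [32. -6.]
mark 14 [ 29. 125.] [30. 63.] [32.  3.]
mark 16 [ 28. 134.] [29. 72.] [31. 11.]
mark 18 [ 27. 142.] [28. 80.] [30. 20.]
mark 20 [ 26. 151.] [28. 89.] [29. 28.]
mark 22 [ 25. 159.] [27. 97.] [28. 37.]
mark 24 [ 24. 168.] [ 26. 106.] [27. 45.]
mark 26 [ 23. 177.] [ 25. 114.] [27. 54.]
ptr 0 [-105.   49.] [0. 0.] [103. -48.]
mark 12 [-106.  150.] [28. 87.] [159.  25.]
mark 14 [-106.  160.] [28. 97.] [159.  35.]
mark 16 [-105.  170.] [ 29. 107.] [160.  45.]
mark 18 [-104.  180.] [ 29. 116.] [160.  54.]
mark 20 [-104.  189.] [ 30. 126.] [160.  64.]
mark 22 [-103.  199.] [ 30. 136.] [161.  74.]
mark 24 [-102.  209.] [ 31. 146.] [161.  84.]
mark 26 [-102.  219.] [ 31. 155.] [161.  93.]
[0.56037863 0.22841905 0.        ]
[ 0.52185349 -0.21791664  0.        ]
```

```bash
cat >> h.py <<'E'
from workcell import monitor
from scipy.spatial.transform import Rotation as Ro
def goal(k,z,inset=.005):
    v=np.load("pose.npy")[k];r=(.08,.056)[k]
    s=monitor.read_state();R=Ro.from_rotvec(s["tcp_rot"]).as_matrix()
    p=W(v,(r-inset,0,z));x=W(v,(1,0,0))-W(v,(0,0,0))
    best=None
    for sg in(1,-1):
        Z=sg*x;X=np.array([0,0,-1.]);G=np.c_[X,np.cross(Z,X),Z]
        rv=Ro.from_matrix(R.T@G).as_rotvec()
        print("sg",sg,"turn",rv.round(3))
    print("t",s["time"],"pos",s["tool_pos"].round(4),"shift",(R.T@(p-s["tool_pos"])).round(4),"F",s["wrist_force"].round(2),"q",s["q"].round(3),"w",s["width"])
    return R
E
python3 - <<'E'
from h import *
print(goal(0,.15).round(3))
E
```

```text
sg 1 turn [-3.027e+00 -3.000e-03  0.000e+00]
sg -1 turn [0.115 0.    0.002]
t 0.1 pos [ 0.295  -0.6064  0.2301] shift [ 0.0814 -0.635  -0.5988] F [ 1.17 -0.12  0.96] q [-1.155  0.265  1.605 -0.     1.274 -0.037] w 1.0007798731940531
[[-0.001  0.438 -0.899]
 [ 0.002 -0.899 -0.438]
 [-1.    -0.002 -0.   ]]
```

>>> jog_arm(rows=[[0,-0.635,-0.599,0.115,0,0,0],[0,-0.635,-0.599,0.115,0,0,0],[0,-0.635,-0.599,0.115,0,0,0],[0,-0.635,-0.599,0.115,0,0,0],[0,-0.635,-0.599,0.115,0,0,0],[0,-0.635,-0.599,0.115,0,0,0],[0,-0.635,-0.599,0.115,0,0,0],[0,-0.635,-0.599,0.115,0,0,0],[0,-0.635,-0.599,0.115,0,0,0],[0,-0.635,-0.599,0.115,0,0,0],[0,-0.635,-0.599,0.115,0,0,0],[0,-0.635,-0.599,0.115,0,0,0],[0,-0.635,-0.599,0.115,0,0,0],[0,-0.635,-0.599,0.115,0,0,0],[0,-0.635,-0.599,0.115,0,0,0],[0,-0.635,-0.599,0.115,0,0,0],[0,-0.635,-0.599,0.115,0,0,0],[0,-0.635,-0.599,0.115,0,0,0],[0,-0.635,-0.599,0.115,0,0,0],[0,-0.635,-0.599,0.115,0,0,0]], force=40)

```text
time: 2.1
tool_pos: [0.5553, 0.2268, 0.2305]
tcp_rot: [2.035, 0.35, -2.04]
wrist_force: [0.6, 0.1, 0.2]
width: -0.0
```

```bash
python3 - <<'E'
from h import *
goal(0,.085)
E
```

```text
sg 1 turn [-3.14e+00 -2.00e-03  3.00e-03]
sg -1 turn [0.001 0.002 0.002]
t 2.1 pos [0.5553 0.2268 0.2305] shift [ 0.1455  0.0004 -0.0006] F [0.6  0.12 0.22] q [0.345 0.125 1.77  0.002 1.249 1.576] w -0.00015291977880963506
```

>>> jog_arm(rows=[[0.05,0,0,0,0,0,0],[0.1,0,0,0,0,0,0],[0.135,0,0,0,0,0,0],[0.145,0,0,0,0,0,0],[0.145,0,0,0,0,0,0],[0.145,0,0,0,0,0,0]])

```text
time: 2.7
tool_pos: [0.5565, 0.2267, 0.0877]
tcp_rot: [2.039, 0.35, -2.038]
wrist_force: [-0.6, -0.2, 1.2]
width: -0.003
```

```bash
python3 - <<'E'
from h import *
goal(0,.068)
s=imaging.read_camera("scene");t=imaging.read_camera("top")
cv2.imwrite("pics/s1.png",s);cv2.imwrite("pics/t1.png",t)
def crop(im,u,v,w=80,h=80,k=5): return cv2.resize(im[v:v+h,u:u+w],None,fx=k,fy=k,interpolation=cv2.INTER_CUBIC)
print(proj("scene",monitor.read_state()["tool_pos"]))
cv2.imwrite("pics/v1.png",np.hstack([crop(s,310,125),crop(t,160,150)]))
E
```

```text
sg 1 turn [-3.141e+00 -2.000e-03 -1.000e-03]
sg -1 turn [ 0.    -0.001  0.001]
t 2.7 pos [0.5565 0.2267 0.0877] shift [ 0.0197 -0.0003  0.0008] F [-0.55 -0.19  1.22] q [0.345 0.252 1.9   0.002 0.988 1.576] w -0.0028227056766470123
[342.18680053 162.18905599]
```

View pics/v1.png

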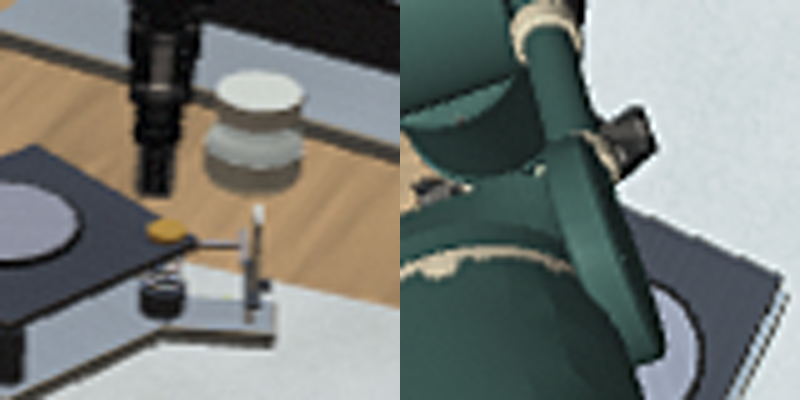

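The fingertip sits just inboard of the pad centre, as planned, at crop (155,195). I'll go down towards contact.

>>> jog_arm(rows=[[0.007,0,0,0,0,0,0],[0.014,0,0,0,0,0,0],[0.02,0,0,0,0,0,0],[0.02,0,0,0,0,0,0],[0.02,0,0,0,0,0,0],[0.02,0,0,0,0,0,0]])

```text
time: 3.4
tool_pos: [0.5573, 0.2274, 0.0686]
tcp_rot: [2.041, 0.351, -2.036]
wrist_force: [0.4, 1.4, 0.1]
width: -0.002
```

>>> jog_arm(rows=[[0.003,0,0,0,0,0,0],[0.005,0,0,0,0,0,0],[0.007,0,0,0,0,0,0],[0.007,0,0,0,0,0,0],[0.007,0,0,0,0,0,0]])

```text
time: 3.9
tool_pos: [0.5579, 0.2277, 0.0621]
tcp_rot: [2.043, 0.351, -2.034]
wrist_force: [1.7, 0.2, 2.3]
width: -0.001
```

>>> jog_arm(rows=[[0.003,0,0,0,0,0,0],[0.006,0,0,0,0,0,0],[0.0085,0,0,0,0,0,0],[0.0085,0,0,0,0,0,0],[0.0085,0,0,0,0,0,0]])

```text
time: 4.4
tool_pos: [0.5582, 0.2279, 0.0539]
tcp_rot: [2.043, 0.351, -2.034]
wrist_force: [0.0, -0.1, 5.8]
width: -0.005
```

```bash
cat >> h.py <<'E'
def watch(tag,n=12):
    F=[];I=[]
    for i in range(n):
        I.append(imaging.read_camera("scene").astype(float));s=monitor.read_state();F.append(np.r_[s["wrist_force"],s["tool_pos"]])
    F=np.array(F);print("F,pos",F.mean(0).round(4),"std",F.std(0).round(4)[:3],s["time"]);cv2.imwrite(f"pics/{tag}.png",np.mean(I,0))
E
python3 - <<'E'
from h import *
watch("s2")
v=np.load("pose.npy")[0];c=proj("scene",W(v,(.125,0,.045))).round().astype(int);u,w=c[0]-20,c[1]-20
f=lambda n:cv2.resize(cv2.imread(n)[w:w+40,u:u+28],None,fx=14,fy=14,interpolation=cv2.INTER_CUBIC)
print(u,w);cv2.imwrite("pics/v2.png",np.hstack([f("pics/scene0.png"),f("pics/s2.png")]))
E
```

```text
F,pos [-0.6589  0.2347  5.8143  0.5582  0.2278  0.0539] std [0.6845 0.5041 0.4223] 5.0
339 157[ WARN:0@13.733] global loadsave.cpp:1063 imwrite_ Unsupported depth image for selected encoder is fallbacked to CV_8U.
```

View pics/v2.png

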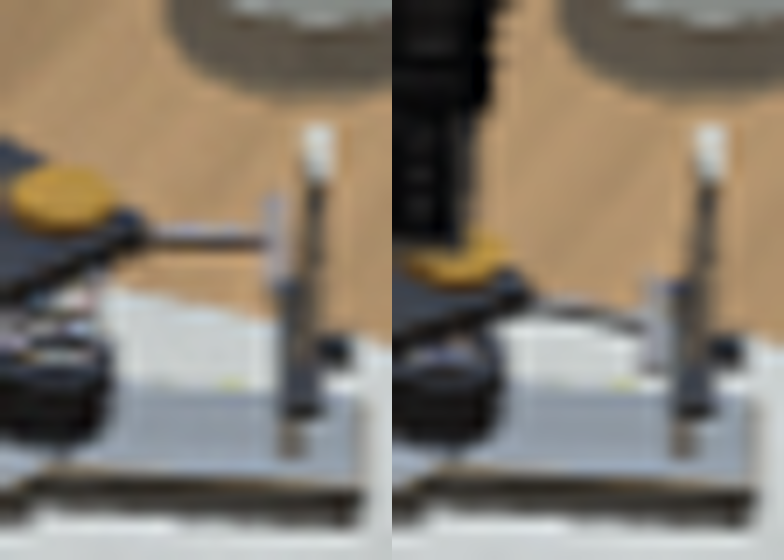

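Pointer centre went from y≈240 to y≈325 in the crop, about 19.5 mm, which agrees with the geometry. The mark (with its knob at y≈350) is about 5 mm further down. So I'll press 3 mm more and hold.

>>> jog_arm(rows=[[0.0015,0,0,0,0,0,0],[0.003,0,0,0,0,0,0],[0.003,0,0,0,0,0,0],[0.003,0,0,0,0,0,0],[0.003,0,0,0,0,0,0]])

```text
time: 5.5
tool_pos: [0.5581, 0.2278, 0.0513]
tcp_rot: [2.043, 0.351, -2.034]
wrist_force: [-1.3, -0.3, 7.2]
width: 0.001
```

```bash
python3 - <<'E' 2>/dev/null
from h import *
watch("s3",14)
v=np.load("pose.npy")[0];u,w=339,157
f=lambda n:cv2.resize(cv2.imread(n)[w:w+40,u:u+28],None,fx=14,fy=14,interpolation=cv2.INTER_CUBIC)
cv2.imwrite("pics/v3.png",np.hstack([f("pics/s2.png"),f("pics/s3.png")]))
E
```

```text
F,pos [-1.5985 -0.3743  7.0712  0.5581  0.2278  0.0513] std [0.4999 0.5985 0.3065] 6.2
```

View pics/v3.png

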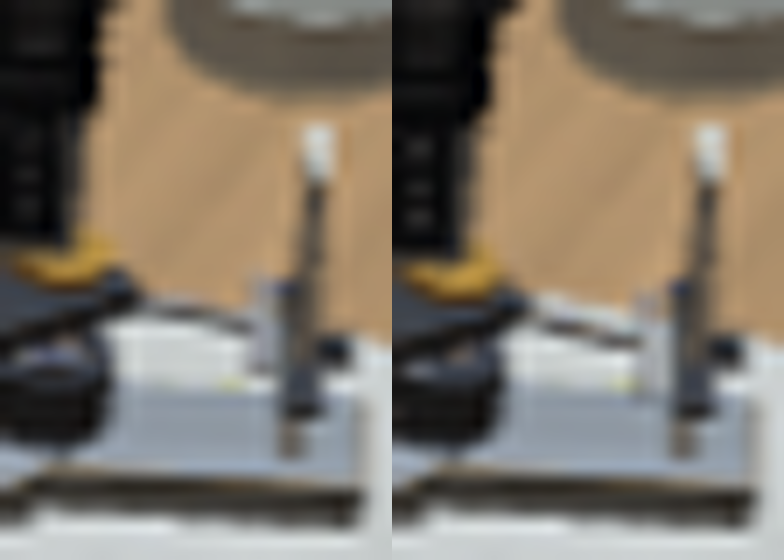

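Now pointer centre y≈344 against mark level y≈347, less than 1 mm off. The force is 7.1 N and it has held for about 1 s. I'll release.

>>> jog_arm(rows=[[-0.005,0,0,0,0,0,0],[-0.01,0,0,0,0,0,0],[-0.015,0,0,0,0,0,0],[-0.025,0,0,0,0,0,0],[-0.06,0,0,0,0,0,0],[-0.1,0,0,0,0,0,0],[-0.12,0,0,0,0,0,0],[-0.12,0,0,0,0,0,0],[-0.12,0,0,0,0,0,0]])

```text
time: 7.1
tool_pos: [0.5574, 0.2273, 0.1713]
tcp_rot: [2.043, 0.351, -2.034]
wrist_force: [0.0, -0.6, -1.4]
width: 0.002
```

```bash
python3 - <<'E' 2>/dev/null
from h import *
goal(1,.17)
s=imaging.read_camera("scene");cv2.imwrite("pics/s4.png",s);o=cv2.imread("pics/scene0.png")
for a,c in brass(s):
  if np.hypot(*(c-(344,171)))<10: print(a,c)
print("diff plate", np.abs(s[155:200,330:370].astype(int)-o[155:200,330:370]).mean())
E
```

```text
sg 1 turn [-2.307 -0.004 -0.005]
sg -1 turn [ 0.835 -0.004  0.003]
t 7.1 pos [0.5574 0.2273 0.1713] shift [-2.000e-04  4.044e-01  1.849e-01] F [ 0.01 -0.63 -1.38] q [0.345 0.168 1.833 0.002 1.136 1.576] w 0.002491777286886229
28 [343.39285714 170.35714286]
diff plate 1.2224074074074074
```

>>> jog_arm(rows=[[0,0.404,0.185,0.835,-0.004,0.003,0],[0,0.404,0.185,0.835,-0.004,0.003,0],[0,0.404,0.185,0.835,-0.004,0.003,0],[0,0.404,0.185,0.835,-0.004,0.003,0],[0,0.404,0.185,0.835,-0.004,0.003,0],[0,0.404,0.185,0.835,-0.004,0.003,0],[0,0.404,0.185,0.835,-0.004,0.003,0],[0,0.404,0.185,0.835,-0.004,0.003,0],[0,0.404,0.185,0.835,-0.004,0.003,0],[0,0.404,0.185,0.835,-0.004,0.003,0],[0,0.404,0.185,0.835,-0.004,0.003,0],[0,0.404,0.185,0.835,-0.004,0.003,0],[0,0.404,0.185,0.835,-0.004,0.003,0]])

```text
time: 8.45
tool_pos: [0.5161, -0.2139, 0.1681]
tcp_rot: [-1.941, 0.491, 1.949]
wrist_force: [-0.3, -0.9, 0.2]
width: -0.003
```

```bash
python3 - <<'E' 2>/dev/null
from h import *
goal(1,.07)
E
```

```text
sg 1 turn [-3.14e+00  2.00e-03  6.00e-03]
sg -1 turn [ 0.001  0.004 -0.001]
t 8.45 pos [ 0.5161 -0.2139  0.1681] shift [ 0.0981  0.0007 -0.0024] F [-0.34 -0.95  0.2 ] q [-4.370e-01  9.600e-02  1.921e+00 -1.000e-03  1.128e+00  1.629e+00] w -0.0027406029983308143
```

>>> jog_arm(rows=[[0.04,0.001,-0.005,0,0.004,0,0],[0.08,0.001,-0.005,0,0.004,0,0],[0.093,0.001,-0.005,0,0.004,0,0],[0.098,0.001,-0.005,0,0.004,0,0],[0.098,0.001,-0.005,0,0.004,0,0],[0.098,0.001,-0.005,0,0.004,0,0],[0.098,0.001,-0.005,0,0.004,0,0]])

```text
time: 9.15
tool_pos: [0.5212, -0.2177, 0.0722]
tcp_rot: [-1.949, 0.493, 1.942]
wrist_force: [0.5, 0.4, -0.2]
width: 0.0
```

```bash
python3 - <<'E' 2>/dev/null
from h import *
goal(1,.065)
s=imaging.read_camera("scene");cv2.imwrite("pics/s5.png",s)
def crop(im,u,v,w=70,h=70,k=8): return cv2.resize(im[v:v+h,u:u+w],None,fx=k,fy=k,interpolation=cv2.INTER_CUBIC)
cv2.imwrite("pics/v5.png",crop(s,215,230))
E
```

```text
sg 1 turn [-3.14e+00  2.00e-03 -6.00e-03]
sg -1 turn [ 0.002 -0.004 -0.001]
t 9.15 pos [ 0.5212 -0.2177  0.0722] shift [ 0.0072 -0.0001  0.0044] F [ 0.5   0.38 -0.16] q [-0.439  0.207  1.99  -0.002  0.941  1.627] w 0.0004294543067402764
```

View pics/v5.png

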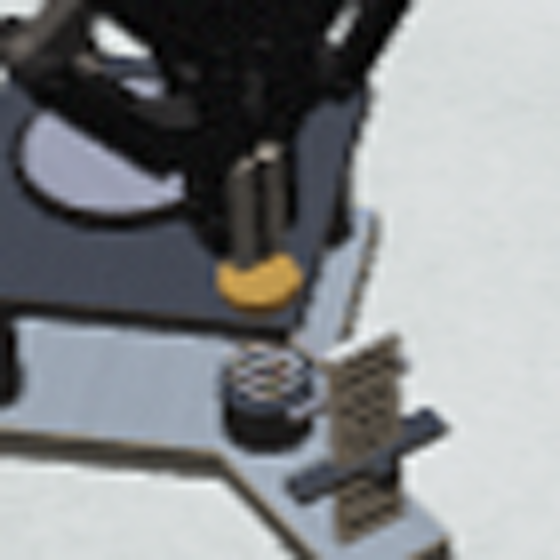

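The finger hovers over the inner part of the small pad (crop (262,265), pad (260,280)). I'll press about two thirds of the way first.

>>> jog_arm(rows=[[0.004,0,0,0,0,0,0],[0.007,0,0,0,0,0,0],[0.01,0,0,0,0,0,0],[0.013,0,0,0,0,0,0],[0.013,0,0,0,0,0,0],[0.013,0,0,0,0,0,0]])

```text
time: 9.8
tool_pos: [0.5221, -0.2183, 0.0596]
tcp_rot: [-1.951, 0.494, 1.94]
wrist_force: [2.5, -1.2, 4.3]
width: 0.003
```

```bash
python3 - <<'E' 2>/dev/null
from h import *
watch("s6",12)
u,w=243,264
f=lambda n:cv2.resize(cv2.imread(n)[w:w+40,u:u+28],None,fx=14,fy=14,interpolation=cv2.INTER_CUBIC)
cv2.imwrite("pics/v6.png",np.hstack([f("pics/s5.png"),f("pics/s6.png")]))
E
```

```text
F,pos [ 2.7211 -1.8915  4.1446  0.5216 -0.218   0.0594] std [0.4651 0.7608 0.3718] 10.4
```

View pics/v6.png

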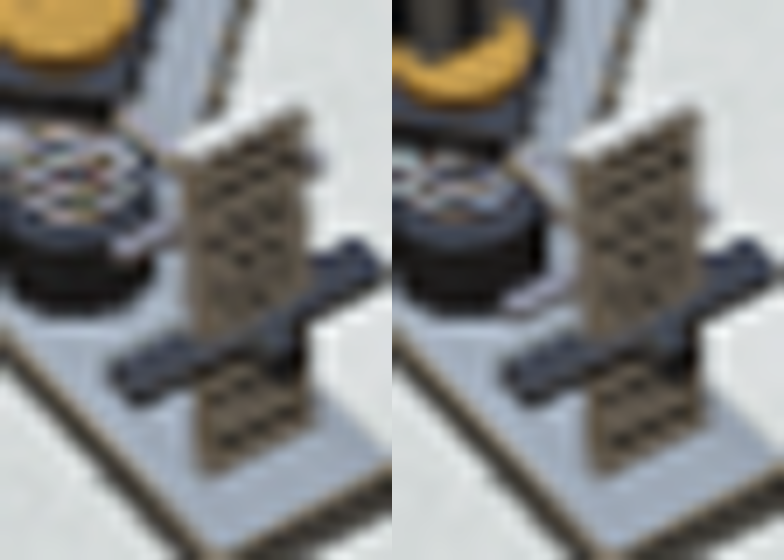

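```bash
python3 - <<'E' 2>/dev/null
from h import *
np.set_printoptions(linewidth=200)
o=cv2.imread("pics/scene0.png").astype(int);s=cv2.imread("pics/s6.png").astype(int)
for nm,im in(("0",o),("6",s)):
  print(nm,"left");print(im[274:295,250:258].sum(2)//3)
  print("right");print(im[272:290,263:271].sum(2)//3)
v=np.load("pose.npy")[1]
for l in((.098,-.018,.056),(.098,.018,.056),(.098,-.018,.044),(.105,-.023,.038),(.105,.023,.038)):print(l,proj("scene",W(v,l)).round(2))
E
```

```text
0 left
[[145 141  93 104 144 166 198 181]
 [ 73 135 133  51 106 108 113 111]
 [115 122  81  88 111 101  84  75]
 [ 77 107 105  71 135 138  83  74]
 [118 105  54  44 118 131  84  62]
 [ 60  53  61  55 113 128  89  77]
 [ 67  68  80 128 129  96  91  77]
 [ 47 118 132  97  85  87  89  65]
 [ 30  60  66  39 123 149 104  79]
 [ 24  28  22  22 123 148 102  77]
 [ 20  19  25  78 140 145 102  79]
 [ 29  37  78 141 166 146 102  76]
 [ 86 105 138 164 163 150 114  79]
 [169 168 162 158 133 109 100  77]
 [162 161 133 108  90  64  69  73]
 [136 105  89  63  67  68  68  66]
 [118  53  66  68  68  68  54  34]
 [125  71  67  66  56  51  60  69]
 [163 126  54  47  85 142 135  70]
 [164 161 133 137 165 166 129  75]
 [151 163 158 158 159 163 129  75]]
right
[[106 105 177 202 199 199 203 203]
 [ 71 113 179 205 202 200 202 201]
 [ 71 100 159 195 200 198 200 202]
 [ 42  63 110 172 202 201 205 204]
 [ 79  75 115 180 207 204 203 205]
 [ 75 117 186 211 204 204 202 204]
 [ 66 106 178 206 204 205 203 204]
 [ 65  92 170 211 210 210 208 206]
 [ 77  93 176 214 204 199 202 206]
 [ 68  93 168 174 100  76 157 206]
 
[... 1152 characters left out ...]
217 218 220 221]
 [ 85 125 198 225 220 219 220 221]
 [ 82 124 198 225 220 219 219 220]
 [ 73 104 168 211 222 221 220 219]
 [ 74  85 119 193 226 224 223 222]
 [ 85  96 163 215 223 218 221 222]
 [ 74 102 184 191 110  82 171 224]
 [ 73  83  76  70  69  68  86 174]
 [ 70  86  79  73  74  76  66  95]
 [ 79  86  79  74  67  53  66 145]
 [ 85  76  69  55  70 120 197 230]
 [ 75  51  66 122 196 232 228 224]
 [ 62  44 180 234 225 223 223 222]
 [ 62  46 176 228 222 221 222 223]
 [ 27  25 174 228 220 220 222 222]]
(0.098, -0.018, 0.056) [250.08 280.81]
(0.098, 0.018, 0.056) [264.98 273.9 ]
(0.098, -0.018, 0.044) [250.35 285.06]
(0.105, -0.023, 0.038) [250.14 290.16]
(0.105, 0.023, 0.038) [269.03 281.21]
```

>>> jog_arm(rows=[[0.001,0,0,0,0,0,0],[0.0025,0,0,0,0,0,0],[0.0025,0,0,0,0,0,0],[0.0025,0,0,0,0,0,0],[0.0025,0,0,0,0,0,0]])

```text
time: 10.9
tool_pos: [0.5212, -0.2178, 0.0567]
tcp_rot: [-1.949, 0.493, 1.942]
wrist_force: [2.0, -1.1, 4.3]
width: 0.0
```

```bash
python3 - <<'E' 2>/dev/null
from h import *
np.set_printoptions(linewidth=200)
watch("s7",12)
s=cv2.imread("pics/s7.png").astype(int)
print(s[280:295,250:258].sum(2)//3)
print(s[274:288,263:271].sum(2)//3)
E
```

```text
F,pos [ 2.6587 -1.3893  5.4198  0.5212 -0.2178  0.0567] std [0.3376 0.5531 0.4815] 11.5
[[ 76  64  35  19 112 135  99  84]
 [ 39  26  24  16  92 128 109  70]
 [ 28  28  26  17 135 155 102  87]
 [ 29  27  24  28 135 160 111  86]
 [ 27  24  32  86 151 156 109  86]
 [ 34  39  86 150 169 142 105  87]
 [ 93 108 141 163 133  87  80  87]
 [167 153 135  85  60 100 112  87]
 [153  95  60  98 103  73  77  81]
 [151 119 103  73  74  75  75  75]
 [129  60  73  75  74  74  59  35]
 [137  77  72  73  60  58  65  75]
 [177 137  59  53  92 155 147  78]
 [176 177 146 150 181 181 142  85]
 [165 177 174 172 173 176 140  84]]
[[ 78 122 193 220 216 216 218 218]
 [ 44 114 192 219 218 218 220 221]
 [ 84 125 198 226 221 219 220 221]
 [ 82 124 199 225 220 219 219 220]
 [ 73 115 194 223 221 221 220 219]
 [ 73  98 183 227 225 224 223 222]
 [ 85  90 155 213 223 218 221 222]
 [ 76  80 111 142 111  82 172 224]
 [ 73  86  79  72  70  68  86 175]
 [ 69  87  80  74  74  77  66  95]
 [ 79  86  80  73  68  52  66 145]
 [ 85  77  69  55  70 121 197 230]
 [ 74  51  67 122 196 232 228 224]
 [ 61  43 181 235 226 223 223 222]]
```

Pointer-to-mark offset is now 3.0–3.2 px, against 3.1 px expected when level. Force is 5.4 N, predicted 5.5 N, and it has held for about 0.9 s. I'll release.

>>> jog_arm(rows=[[0,0,0,0,0,0,0],[-0.005,0,0,0,0,0,0],[-0.01,0,0,0,0,0,0],[-0.015,0,0,0,0,0,0],[-0.03,0,0,0,0,0,0],[-0.07,0,0,0,0,0,0],[-0.11,0,0,0,0,0,0],[-0.12,0,0,0,0,0,0],[-0.12,0,0,0,0,0,0],[-0.12,0,0,0,0,0,0]])

```text
time: 12.5
tool_pos: [0.52, -0.217, 0.176]
tcp_rot: [-1.948, 0.493, 1.943]
wrist_force: [-0.4, -0.2, -0.4]
width: -0.002
```

```bash
python3 - <<'E' 2>/dev/null
from h import *
s=imaging.read_camera("scene");cv2.imwrite("pics/s8.png",s);o=cv2.imread("pics/scene0.png")
for nm,im in(("0",o),("8",s)):
  for a,c in brass(im):
    if min(np.hypot(*(c-g)) for g in((344,171),(247,264)))<10: print(nm,a,c.round(2))
for n,(u,v) in dict(large=(355,165),small=(250,275),donkey=(322,222),bottle=(232,190),lid=(293,225)).items():
  print(n,np.abs(s[v:v+25,u:u+25].astype(int)-o[v:v+25,u:u+25]).mean().round(2))
E
```

```text
0 27 [343.41 170.44]
0 56 [246.91 264.18]
8 27 [343.41 170.44]
8 58 [247.03 264.26]
large 8.77
small 7.59
donkey 8.25
bottle 90.76
lid 11.22
```

View pics/s8.png

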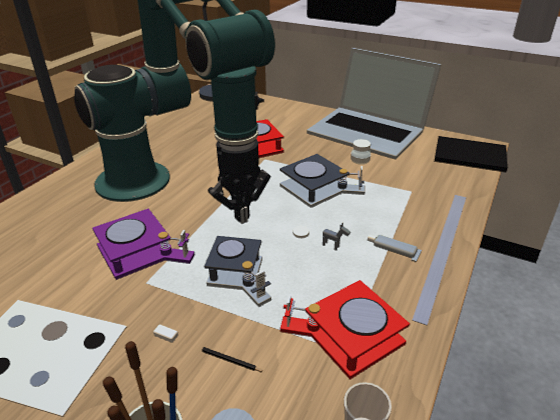

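Everything visible is in place. The bottle is hidden behind the gripper, and the tool stayed well above it. I'll hand in.

```bash
python3 -c "
from workcell import finish_job
print(finish_job())"
```

```text
the job is handed in; nothing more can be done
None
```

I pressed both spring-backed corners to their marks, first the larger mount and then the smaller. Each was held for about a second and let go, and the job was handed in at about 12.6 s.

| Mount | Pointer against mark at hold | Press force | Force predicted from spring data | After release: pad shift in the image |
|---|---|---|---|---|
| Larger | within about 1 mm | 7.1 N | 7.2 N | none |
| Smaller | within about 0.5 mm | 5.4 N | 5.5 N | about 0.15 px (under 0.5 mm) |

- **Uncertainty:** the larger mark was seen nearly end-on, so its height estimate is only good to about 1.5 mm, still inside the 3.5 mm tolerance. While pressing the smaller mount, the tool also felt about 3 N sideways, but the mount did not move noticeably.
- **Other objects:** the final picture showed everything else in view where it stood. An automatic image check flagged the paint bottle's area because the gripper hid the bottle, so I could not confirm its position directly. The fingertip crossed between the mounts about 17 cm above the table, and the bottle is 8.5 cm tall.

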